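# Seat the bayonet filter cell on the detector port

## Task

Take the large knurled filter cell out of the grey tray and set it, window up, over the round spigot on the black detector housing. Turn it until the keyways hidden inside it drop over the spigot's pins, then push it fully home against the spring and finish still holding it pushed home, because it springs back up when let go. Leave the small cell, the notebook and the optical post alone.

Things in the scene. Friction and masses are not known exactly. Their poses are not given: they have to be found in the camera images.
- cell: The large filter cell: a round aluminium cap, knurled outside, 60 mm in diameter, 40 mm tall, 0.10 to 0.20 kg. Starts upright near one end of the tray, open end down. Origin: centre of its underside; z up. Bore inside: 44 mm in diameter, 34 mm deep, with three straight keyways 120 degrees apart, 11 mm wide, 5 mm deep, running its whole depth. Nothing outside shows where they are.
- cell_top (a point): Centre of the large cell's closed top, with its round dark window 44 mm in diameter, 40 mm above the cell's origin. The top is 6 mm thick.
- mount: The black detector housing, fixed to the table: 110 x 110 mm, 50 mm tall, with a grey round flange (92 mm in diameter) as its top. Origin: centre of its underside; z up. An upright spigot stands on its centre. The cell's underside is 74 mm above this origin when it rests on the pins, 60 mm when it has dropped over them onto the spring ring, 54 mm when fully home (stopped by the spigot's top).
- spigot_top (a point): Centre of the top of the aluminium spigot, 88 mm above the housing's origin. The spigot is 42 mm in diameter, tapering over its top 8 mm to 30 mm.
- pin_tops (a point): Point on the spigot's axis level with the tops of its three steel pins, 74 mm above the housing's origin. The pins are 6 mm in diameter, 120 degrees apart, and stick out 5 mm. Which way they point changes from start to start and is not tied to any listed axes. Keyways and pins line up once in every 120 degrees of turning, within about 6 degrees either way.
- spring_ring (a joint): Steel ring round the foot of the spigot, 57 mm outside diameter, pushed up by a spring. 0 m = fully up, grows as it is pressed; 0.006 m when the cell is fully home. It takes about 5 N to start it down and about 10 N to hold it at 6 mm.
- tray: Grey tray, 140 x 260 mm, fixed to the table, with a 4 mm floor and a 10 mm high rim. Origin: centre of its underside; its y axis is its long side. The two cells stand near its two ends.
- small_cell: The small cell, to be left alone: 37 mm in diameter, 26 mm tall, standing in the other end of the tray. Origin: centre of its underside.
- notebook: Black closed notebook with a pen on it, 90 x 140 mm, 25 mm high with the pen, lying on the table. Origin: centre of its underside.
- post: Short optical post in a black holder on a 50 mm square foot, 64 mm tall. Origin: centre of its underside.
Things that resemble listed ones, but are neither listed nor needed, are in the scene too. What is shaped like the cell but red or yellow is not meant.

How it is judged:
On the way, in this order (a step that is already met when the one before it is completed fails the run):
1. the large cell is lifted clear of the tray (height (world z) of cell above 0.04 m), for 0.1 s.
2. the cell has dropped over the pins, upright on the spigot (z of cell in the frame of mount below 0.064 m and horizontal distance between cell and mount below 0.004 m and angle between cell's own z axis and vertical below 0.1 rad), for 0.1 s.
At the end, for the whole second after the job is handed in: The large cell is on the spigot (within 4 mm of its axis, upright within 0.1 rad), its keyways over the pins, pushed to within 2 mm of fully home with the spring ring pressed more than 4 mm, at rest, and the fingers are still on it with more than 2 N (z of cell in the frame of mount between 0.05 and 0.056 m and horizontal distance between cell and mount below 0.004 m and angle between cell's own z axis and vertical below 0.1 rad and value of joint spring_ring above 0.004 m and contact force between the fingers and cell above 2 N and linear speed of cell below 0.02 m/s); the arm keeps its last pose, push and grip.
It fails at once if the small cell is moved more than 30 mm (distance of small_cell from where it was at the start of the episode above 0.03 m).
It fails at once if the notebook is moved more than 30 mm (distance of notebook from where it was at the start of the episode above 0.03 m).
It fails at once if the optical post is moved more than 30 mm or tipped over (distance of post from where it was at the start of the episode above 0.03 m or angle between post's own z axis and vertical above 0.5 rad).
It also fails if it takes over 54 s, if anything falls off the work surface, if the arm or the gripper's body presses on something with over 40 N, if the wrist force passes 120 N, or if a joint passes its speed limit or range.

## Robot

A 6-joint arm with a two-finger parallel gripper is mounted at the origin on the work surface. World frame = base frame: x ahead of the robot, y to its left, z up, the work surface at z = 0. Lengths are in m, angles in rad, forces in N, time in s.
With the tool pointing down it reaches from about 0.225 to 0.875 m from the base axis. Payload 3.4 kg.
Tool frame: the origin (TCP) lies at the very end of the fingers, on their centre line; the grasp point (between the pads) lies 19 mm behind it; z points along the fingers, y is the line along which they close (so a half turn about z gives the same grasp; the last joint's range is limited). The gripper opens to 85 mm and grips with 20 to 120 N. Pads are 22 mm wide; open, the fingers measure 114 mm over their backs; the gripper's body (76 mm by 85 mm) begins 54 mm behind the grasp point. The pads swing forward as they close: fully open they stand 13 mm farther back than shut.
Start: joints at [1.123, 0.276, 1.505, -0, 1.361, -0.121], TCP at [0.185, 0.545, 0.231] pointing down, gripper open.
Joint ranges: [-2.89, 2.89], [-0.75, 2.08], [0.22, 2.7], [-1.18, 4.32], [0.11, 2.71], [-2.7, 2.7]. Speed limits (rad/s): [2.57, 2.57, 3.14, 3.14, 3.14, 3.14].

## Interface

Orientations are given as a unit quaternion [w, x, y, z].
In Python, from rig import get_state, optics, sign_off gives the robot as it stands.
- The arm moves only by the tool send_rows, never from a script. Its argument "increments" is a list of rows, each an object with "gripper": the gripper's target within -1 to 1 (shut at 1, half-way at 0, fully open at -1); "linear": the shift along the world's x, y, z in m, a list of three; "delta_rot": the turn, a rotation vector about the world's x, y, z in rad, a list of three. In form: [{"gripper": gripper, "linear": [dx, dy, dz], "delta_rot": [rx, ry, rz]}, ...]. A call has 1 to 8 rows; each row is the pose to reach, as a shift and turn from the pose commanded when the call began; what a row does not reach only later rows make up. A row lasts 1/10 s, in which the tool goes at most 50 mm and 8.59 degrees, less where a joint would pass 70% of its speed; a pose out of reach is approached as far as the arm can. A call with a gripper value outside its range is refused whole. The fingers move at their own pace and stop on an object; "newtons" is the grip in N (left out, the last holds). Time passes only in rows, so rows that repeat a pose let the fingers close. It gives the time, the measured TCP pose, the force, the opening and the grip force at its end, in the units of the state.
- get_state(): the state, without advancing time (a new reading comes with each control period).
- optics.get_image(name): name is "side" or "top"; returns a dict with "pixels" (420x560x3 uint8, blue, green, red), "K" (3x3 intrinsics, pixels), "k1" (the pictures are not rectified: a ray, as slopes to the right and down, at radius r is drawn at 1 + k1 r^2 times it, then the intrinsics apply), "rvec" (rotation vector, rad) and "tvec" (3), from world to camera coordinates, as OpenCV has them. Camera axes: x right, y down, z forward; pixel columns grow to the right and rows downward; lengths in m; the calibration is good to about 2 mm. A picture is of the moment at which its call begins. There is no depth.
- sign_off(): hands the job in; it is judged then, once.
The state is a dict: "clock": time; "qpos": joint angles; "qd": joint speeds; "effort": joint torques, N m; "position": TCP position; "ee_rot": TCP orientation; "contact_force": force on the tool from outside, world axes, zero at the start; "moment": the same for the moment, N m; "width": finger opening in m; "gripper_force": force on a finger pad.
Only numpy, scipy, OpenCV 4.12 (cv2) and the standard library are available. Lean on these libraries where they do the work, as an engineer would, in place of code of your own. Each camera call takes 0.05 s, during which the arm holds its last target. There are 200 camera calls.

## Working session

There is one attempt and no reset: what is moved stays moved. The work goes in short steps, Python scripts to look and compute and a tool call to move; the robot and the scene stay as the last step left them, time stands still between calls to the robot, and variables do not carry over. Pictures are saved under pics/ and viewed, at most 10 in all, crops included, and the job is handed in when it is done.

Besides the shell and the picture viewer there is one more tool, called after "Call:" as name([rows], argument=value, ...), one row to a line, values as JSON. send_rows: Moves the arm, as the interface text tells. Its arguments: {"type":"object","properties":{"increments":{"type":"array"},"newtons":{"type":"number"}},"required":["increments"]}

```bash
mkdir -p pics
cat > h.py <<'E'
import numpy as np, cv2, json
from rig import get_state, optics, sign_off
def snap(n,tag):
    d=optics.get_image(n); cv2.imwrite(f'pics/{tag}.png',d['pixels'])
    np.savez(f'pics/{tag}.npz',**{k:np.array(v) for k,v in d.items()}); return d
def load(tag): return np.load(f'pics/{tag}.npz')
def und(d,u,v):
    K=np.array(d['K']);x=(u-K[0,2])/K[0,0];y=(v-K[1,2])/K[1,1];k=float(d['k1'])
    a,b=x,y
    for _ in range(30):
        s=1+k*(a*a+b*b);a,b=x/s,y/s
    return a,b
def onz(d,u,v,z):
    R=cv2.Rodrigues(np.array(d['rvec'],float))[0];t=np.array(d['tvec'],float).ravel()
    c=-R.T@t; r=R.T@np.array([*und(d,u,v),1.]); return c+r*(z-c[2])/r[2]
def proj(d,P):
    return cv2.projectPoints(np.array(P,float).reshape(-1,1,3),np.array(d['rvec'],float),np.array(d['tvec'],float),np.array(d['K'],float),np.array([float(d['k1']),0,0,0]))[0].reshape(-1,2)
E
python3 - <<'E'
from h import *
for n in('top','side'):
    d=snap(n,n+'0'); print(n,d['K'],d['k1'],(-cv2.Rodrigues(np.array(d['rvec'],float))[0].T@np.array(d['tvec']).ravel()))
print(get_state())
a=cv2.imread('pics/top0.png');b=cv2.imread('pics/side0.png')
E
```

```text
top [[534.36100048   0.         282.86749348]
 [  0.         534.36100048 213.48485701]
 [  0.           0.           1.        ]] -0.16341182755557962 [0.21574195 0.06067536 1.46947319]
side [[407.5510784    0.         277.31080327]
 [  0.         407.5510784  204.92163137]
 [  0.           0.           1.        ]] -0.016250122123781303 [ 0.33354875 -0.53270977  0.82517685]
{'clock': 0.1, 'qpos': array([ 1.12297581e+00,  2.76548354e-01,  1.50600331e+00, -5.85438173e-06,
        1.36073270e+00, -1.20977662e-01]), 'qd': array([-1.77067772e-05, -2.52343204e-03, -3.35206157e-03,  2.32327773e-03,
        2.12842387e-03, -2.32214768e-04]), 'effort': array([ 1.47941781e-03, -4.17699802e+01, -2.46406353e+01, -1.86780821e-04,
        5.89715215e-03, -7.95378867e-06]), 'position': array([0.18439235, 0.54412653, 0.23051805]), 'ee_rot': array([-2.34583388e-04,  1.62694333e-01,  9.86676157e-01, -8.12680900e-04]), 'contact_force': array([-0.35075814, -1.07230956, -0.30661808]), 'moment': array([ 0.02138174, -0.06052054,  0.01895738]), 'gripper_force': 0.0, 'width': 0.0852746233136064}
```

View pics/top0.png

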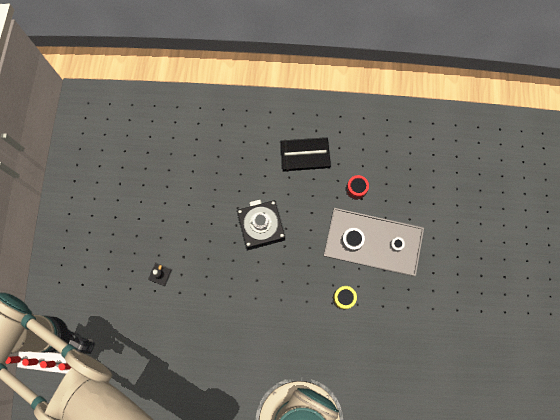

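View pics/side0.png

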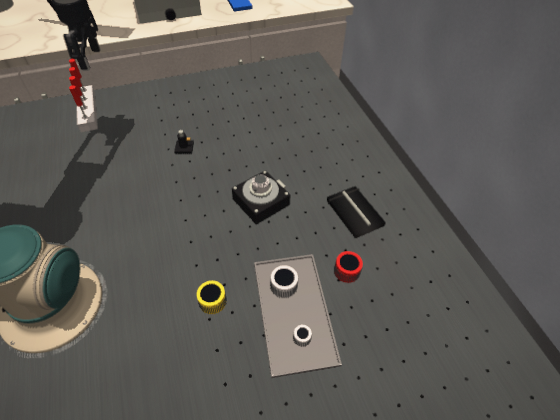

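Candidates in the top view are the silver cap in the tray (354,239), the small cell (398,244), the red look-alike (358,186), the yellow look-alike (346,297) and the spigot (261,221). I choose the silver large cap at (354,239). In the side view it is at (285,280), with the spigot at (261,182).

Run:
```python
from h import *
T=load('top0');S=load('side0')
def crop(d,u,v,w=40,s=(400,300)): 
    p=d['pixels'][v-30:v+30,u-40:u+40]; return cv2.resize(p,s,interpolation=cv2.INTER_CUBIC)
cv2.imwrite('pics/c1.png',np.vstack([np.hstack([crop(T,354,239),crop(T,261,221)]),np.hstack([crop(S,285,275),crop(S,261,190)])]))
print(onz(T,354,239,.044),onz(S,285,278,.044),onz(T,261,221,.088),onz(S,261,179,.088))
print('tray corners',[onz(T,*p,.01)[:2].round(3) for p in((334,209),(423,229),(414,274),(324,255))])
```

```text
[ 0.49207802 -0.11723365  0.044     ] [ 0.49858202 -0.12134502  0.044     ] [0.51562168 0.1363115  0.088     ] [0.52439967 0.13645398 0.088     ]
tray corners [array([ 0.581, -0.062]), array([ 0.54 , -0.316]), array([ 0.411, -0.293]), array([ 0.448, -0.04 ])]
```

View pics/c1.png

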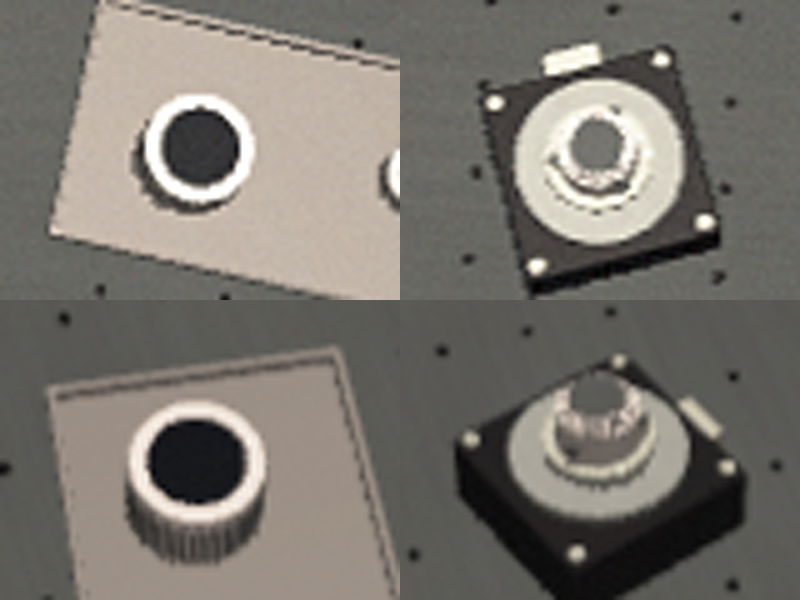

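The crop confirms the silver knurled cap: top view window centre (354.2,238.4), side view (284.4,277.2). The spigot top is at (260.6,219.4) in the top view and (261.4,177.6) in the side view. The pins look like dark dots about the spigot.

Run:
```python
from h import *
T=load('top0');S=load('side0')
for n,t,s,z in(('cell',(353.8,238),(284,276.8),.044),('spig',(260.2,219),(261,177.2),.088),('flange',(260.4,222.8),(261,189.5),.05)):
    print(n,onz(T,*t,z)[:2].round(4),onz(S,*s,z)[:2].round(4))
```

```text
cell [ 0.4948 -0.1166] [ 0.4975 -0.1179]
spig [0.5209 0.1388] [0.5262 0.1423]
flange [0.5188 0.1396] [0.5234 0.1358]
```

Call:
send_rows([
  {"gripper": -1,"linear": [0.02,-0.045,0],"delta_rot": [0,0,0]},
  {"gripper": -1,"linear": [0.04,-0.09,0],"delta_rot": [0,0,0]},
  {"gripper": -1,"linear": [0.06,-0.135,0],"delta_rot": [0,0,0]},
  {"gripper": -1,"linear": [0.08,-0.18,0],"delta_rot": [0,0,0]},
  {"gripper": -1,"linear": [0.1,-0.225,0],"delta_rot": [0,0,0]},
  {"gripper": -1,"linear": [0.12,-0.27,0],"delta_rot": [0,0,0]},
  {"gripper": -1,"linear": [0.14,-0.315,0],"delta_rot": [0,0,0]},
  {"gripper": -1,"linear": [0.16,-0.36,0],"delta_rot": [0,0,0]},
])

```text
clock: 0.9
position: [0.3447, 0.1828, 0.2312]
ee_rot: [0.0, 0.162, 0.987, 0.0]
contact_force: [1.7, 0.9, 0.1]
width: 0.0853
gripper_force: 0.0
```

Call:
send_rows([
  {"gripper": -1,"linear": [0.02,-0.045,0],"delta_rot": [0,0,0]},
  {"gripper": -1,"linear": [0.045,-0.09,0],"delta_rot": [0,0,0]},
  {"gripper": -1,"linear": [0.065,-0.13,-0.01],"delta_rot": [0,0,0]},
  {"gripper": -1,"linear": [0.085,-0.17,-0.02],"delta_rot": [0,0,0]},
  {"gripper": -1,"linear": [0.105,-0.21,-0.04],"delta_rot": [0,0,0]},
  {"gripper": -1,"linear": [0.13,-0.25,-0.06],"delta_rot": [0,0,0]},
  {"gripper": -1,"linear": [0.151,-0.29,-0.08],"delta_rot": [0,0,0]},
  {"gripper": -1,"linear": [0.151,-0.3,-0.1],"delta_rot": [0,0,0]},
])

```text
clock: 1.7
position: [0.4988, -0.12, 0.1303]
ee_rot: [0.002, 0.164, 0.986, -0.001]
contact_force: [-0.1, 0.0, -0.4]
width: 0.0853
gripper_force: 0.0
```

Call:
send_rows([
  {"gripper": -1,"linear": [0,0,0],"delta_rot": [0,0,0]},
  {"gripper": -1,"linear": [0,0,0],"delta_rot": [0,0,0]},
])

```text
clock: 1.9
position: [0.4948, -0.1148, 0.131]
ee_rot: [-0.001, 0.163, 0.987, 0.001]
contact_force: [-0.5, -0.6, 0.6]
width: 0.0858
gripper_force: 0.0
```

Run:
```python
from h import *
S=snap('side','s1');T=snap('top','t1'); print(get_state()['position'],get_state()['ee_rot'])
def crop(d,u,v): return cv2.resize(d['pixels'][v-40:v+40,u-53:u+53],(0,0),fx=3.7,fy=5,interpolation=cv2.INTER_CUBIC)
cv2.imwrite('pics/c2.png',np.hstack([crop(S,284,250),crop(T,354,239)]))
```

```text
[ 0.49566143 -0.11444714  0.13230011] [5.56856868e-04 1.62191327e-01 9.86759160e-01 1.54961018e-04]
```

View pics/c2.png

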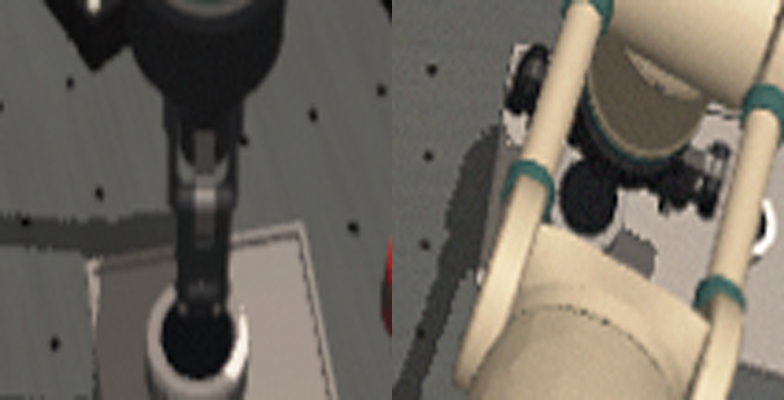

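The fingers straddle the cell (side view: tip over the window at about (200,310) in the crop). I'll descend, grip and lift.

Call:
send_rows([
  {"gripper": -1,"linear": [0.001,-0.002,-0.035],"delta_rot": [0,0,0]},
  {"gripper": -1,"linear": [0.001,-0.002,-0.07],"delta_rot": [0,0,0]},
  {"gripper": -1,"linear": [0.001,-0.002,-0.095],"delta_rot": [0,0,0]},
  {"gripper": -1,"linear": [0.001,-0.002,-0.11],"delta_rot": [0,0,0]},
  {"gripper": -1,"linear": [0.001,-0.002,-0.12],"delta_rot": [0,0,0]},
  {"gripper": -1,"linear": [0.001,-0.002,-0.121],"delta_rot": [0,0,0]},
  {"gripper": -1,"linear": [0.001,-0.002,-0.121],"delta_rot": [0,0,0]},
])

```text
clock: 2.7
position: [0.4973, -0.1172, 0.0113]
ee_rot: [0.001, 0.162, 0.987, -0.0]
contact_force: [0.6, -1.2, 0.1]
width: 0.0854
gripper_force: 0.0
```

Call:
send_rows([
  {"gripper": 1,"linear": [0,0,0],"delta_rot": [0,0,0]},
  {"gripper": 1,"linear": [0,0,0],"delta_rot": [0,0,0]},
  {"gripper": 1,"linear": [0,0,0],"delta_rot": [0,0,0]},
  {"gripper": 1,"linear": [0,0,0],"delta_rot": [0,0,0]},
  {"gripper": 1,"linear": [0,0,0],"delta_rot": [0,0,0]},
  {"gripper": 1,"linear": [0,0,0],"delta_rot": [0,0,0]},
  {"gripper": 1,"linear": [0,0,0],"delta_rot": [0,0,0]},
  {"gripper": 1,"linear": [0,0,0],"delta_rot": [0,0,0]},
], newtons=50)

```text
clock: 3.5
position: [0.4974, -0.1176, 0.0117]
ee_rot: [0.001, 0.163, 0.987, -0.0]
contact_force: [-0.9, 1.3, 5.5]
width: 0.0583
gripper_force: 53.1
```

Call:
send_rows([
  {"gripper": 1,"linear": [0,0,0.03],"delta_rot": [0,0,0]},
  {"gripper": 1,"linear": [0,0,0.065],"delta_rot": [0,0,0]},
  {"gripper": 1,"linear": [0.0,0.01,0.1],"delta_rot": [0,0,0]},
  {"gripper": 1,"linear": [0.004,0.045,0.13],"delta_rot": [0,0,0]},
  {"gripper": 1,"linear": [0.008,0.09,0.14],"delta_rot": [0,0,0]},
  {"gripper": 1,"linear": [0.012,0.13,0.14],"delta_rot": [0,0,0]},
  {"gripper": 1,"linear": [0.016,0.165,0.14],"delta_rot": [0,0,0]},
  {"gripper": 1,"linear": [0.02,0.2,0.14],"delta_rot": [0,0,0]},
])

```text
clock: 4.3
position: [0.5163, 0.0841, 0.1508]
ee_rot: [0.0, 0.163, 0.987, 0.0]
contact_force: [0.4, 0.1, -1.8]
width: 0.0581
gripper_force: 55.0
```

Call:
send_rows([
  {"gripper": 1,"linear": [0.002,0.03,0],"delta_rot": [0,0,0]},
  {"gripper": 1,"linear": [0.005,0.057,0],"delta_rot": [0,0,0]},
  {"gripper": 1,"linear": [0.005,0.057,-0.01],"delta_rot": [0,0,0]},
  {"gripper": 1,"linear": [0.005,0.057,-0.02],"delta_rot": [0,0,0]},
  {"gripper": 1,"linear": [0.005,0.057,-0.02],"delta_rot": [0,0,0]},
  {"gripper": 1,"linear": [0.005,0.057,-0.02],"delta_rot": [0,0,0]},
])

```text
clock: 4.9
position: [0.5211, 0.1385, 0.1298]
ee_rot: [-0.001, 0.163, 0.987, -0.0]
contact_force: [-0.7, -0.4, -1.4]
width: 0.058
gripper_force: 55.0
```

Run:
```python
from h import *
S=snap('side','s2'); print(get_state()['position'],get_state()['ee_rot'])
cv2.imwrite('pics/c3.png',cv2.resize(S['pixels'][110:240,180:340],(0,0),fx=4.6,fy=4.6,interpolation=cv2.INTER_CUBIC))
```

```text
[0.5215392  0.13856726 0.13019635] [-1.93207670e-04  1.63349307e-01  9.86568264e-01 -1.65517003e-04]
```

View pics/c3.png

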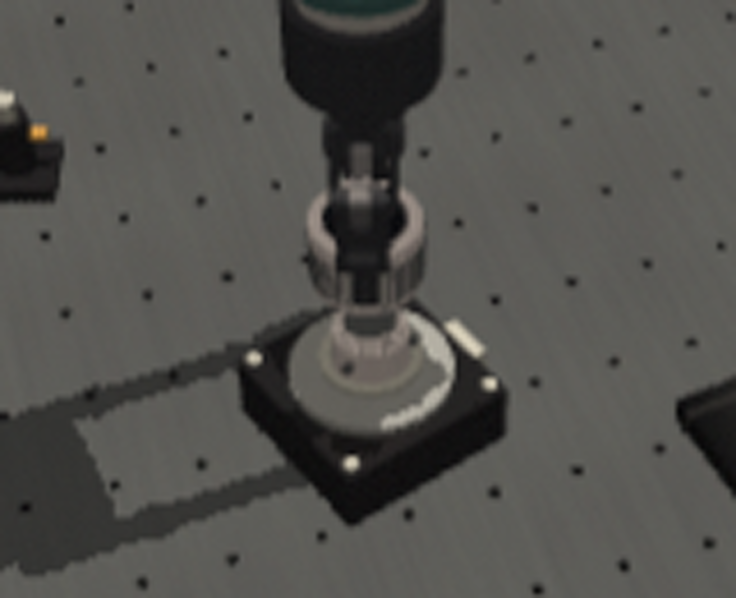

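Run:
```python
from h import *
S=load('s2');f=lambda x:(x+.5)/4.6-.5
c=proj(S,[[.5215,.1386,.144],[.5215,.1386,.05],[.5265,.1386,.05],[.5215,.1436,.05]]);print(c)
print('cell u',f(365.5)+180,'flange',f(372.5)+180,f(370)+110,'cell centre v',f(243)+110)
```

```text
[[259.10695159 162.45116422]
 [259.95828258 188.90240795]
 [261.82965001 188.45247505]
 [259.38674499 187.52045265]]
cell u 259.0652173913044 flange 260.5869565217391 190.04347826086956 cell centre v 162.43478260869566
```

Call:
send_rows([
  {"gripper": 1,"linear": [0.0015,0,-0.015],"delta_rot": [0,0,0]},
  {"gripper": 1,"linear": [0.0015,0,-0.028],"delta_rot": [0,0,0]},
  {"gripper": 1,"linear": [0.0015,0,-0.036],"delta_rot": [0,0,0]},
  {"gripper": 1,"linear": [0.0015,0,-0.04],"delta_rot": [0,0,0]},
  {"gripper": 1,"linear": [0.0015,0,-0.043],"delta_rot": [0,0,0]},
  {"gripper": 1,"linear": [0.0015,0,-0.043],"delta_rot": [0,0,0]},
])

```text
clock: 5.55
position: [0.5229, 0.1393, 0.0873]
ee_rot: [-0.0, 0.163, 0.987, -0.0]
contact_force: [-1.5, -0.7, -3.2]
width: 0.0576
gripper_force: 55.0
```

Call:
send_rows([
  {"gripper": 1,"linear": [0,0,-0.002],"delta_rot": [0,0,0]},
  {"gripper": 1,"linear": [0,0,-0.004],"delta_rot": [0,0,0]},
  {"gripper": 1,"linear": [0,0,-0.006],"delta_rot": [0,0,0]},
  {"gripper": 1,"linear": [0,0,-0.007],"delta_rot": [0,0,0]},
  {"gripper": 1,"linear": [0,0,-0.008],"delta_rot": [0,0,0]},
  {"gripper": 1,"linear": [0,0,-0.008],"delta_rot": [0,0,0]},
])

```text
clock: 6.15
position: [0.5227, 0.1394, 0.0812]
ee_rot: [0.0, 0.163, 0.987, -0.0]
contact_force: [-5.7, -1.9, 12.2]
width: 0.058
gripper_force: 56.6
```

Call:
send_rows([
  {"gripper": 1,"linear": [-0.001,-0.0003,0],"delta_rot": [0,0,-0.08]},
  {"gripper": 1,"linear": [-0.001,-0.0003,0],"delta_rot": [0,0,-0.16]},
  {"gripper": 1,"linear": [-0.001,-0.0003,0],"delta_rot": [0,0,-0.24]},
  {"gripper": 1,"linear": [-0.001,-0.0003,0],"delta_rot": [0,0,-0.32]},
  {"gripper": 1,"linear": [-0.001,-0.0003,0],"delta_rot": [0,0,-0.4]},
  {"gripper": 1,"linear": [-0.001,-0.0003,0],"delta_rot": [0,0,-0.48]},
  {"gripper": 1,"linear": [-0.001,-0.0003,0],"delta_rot": [0,0,-0.56]},
])

```text
clock: 6.85
position: [0.5222, 0.1384, 0.0793]
ee_rot: [0.0, 0.43, 0.903, -0.001]
contact_force: [-1.4, -3.0, -1.7]
width: 0.0579
gripper_force: 55.1
```

Call:
send_rows([
  {"gripper": 1,"linear": [0,0,-0.002],"delta_rot": [0,0,0]},
  {"gripper": 1,"linear": [0,0,-0.003],"delta_rot": [0,0,0]},
  {"gripper": 1,"linear": [0,0,-0.003],"delta_rot": [0,0,0]},
])

```text
clock: 7.15
position: [0.522, 0.1386, 0.0761]
ee_rot: [0.0, 0.428, 0.904, -0.001]
contact_force: [-2.5, -5.0, -0.6]
width: 0.0579
gripper_force: 55.3
```

```bash
python3 -c "
from h import *
s=get_state();print(s['position'],s['contact_force'],s['moment'],s['qpos'])"
```

```text
[0.52197438 0.13858028 0.07611906] [-2.54343749 -4.95055373 -0.62394632] [-0.89293771  0.33677472  0.05438805] [ 1.31527807e-01  3.58246374e-01  1.80708385e+00 -1.56616010e-03
  9.76714586e-01 -5.53413057e-01]
```

Call:
send_rows([
  {"gripper": 1,"linear": [-0.0005,-0.001,-0.002],"delta_rot": [0,0,0]},
  {"gripper": 1,"linear": [-0.0005,-0.001,-0.004],"delta_rot": [0,0,0]},
  {"gripper": 1,"linear": [-0.0005,-0.001,-0.006],"delta_rot": [0,0,0]},
  {"gripper": 1,"linear": [-0.0005,-0.001,-0.008],"delta_rot": [0,0,0]},
  {"gripper": 1,"linear": [-0.0005,-0.001,-0.009],"delta_rot": [0,0,0]},
  {"gripper": 1,"linear": [-0.0005,-0.001,-0.009],"delta_rot": [0,0,0]},
])

```text
clock: 7.75
position: [0.5219, 0.1385, 0.0675]
ee_rot: [0.0, 0.429, 0.903, 0.0]
contact_force: [-1.1, -1.0, 2.1]
width: 0.0582
gripper_force: 55.5
```

Dropped over the pins and reached the spring. Next I push home.

Call:
send_rows([
  {"gripper": 1,"linear": [0,0,-0.002],"delta_rot": [0,0,0]},
  {"gripper": 1,"linear": [0,0,-0.004],"delta_rot": [0,0,0]},
  {"gripper": 1,"linear": [0,0,-0.006],"delta_rot": [0,0,0]},
  {"gripper": 1,"linear": [0,0,-0.008],"delta_rot": [0,0,0]},
  {"gripper": 1,"linear": [0,0,-0.008],"delta_rot": [0,0,0]},
  {"gripper": 1,"linear": [0,0,-0.008],"delta_rot": [0,0,0]},
], newtons=80)

```text
clock: 8.35
position: [0.522, 0.1385, 0.0618]
ee_rot: [0.001, 0.429, 0.903, 0.001]
contact_force: [-4.9, -2.6, 17.9]
width: 0.0571
gripper_force: 87.8
```

Call:
send_rows([
  {"gripper": 1,"linear": [-0.0007,-0.0003,-0.001],"delta_rot": [0,0,0]},
  {"gripper": 1,"linear": [-0.0007,-0.0003,-0.002],"delta_rot": [0,0,0]},
  {"gripper": 1,"linear": [-0.0007,-0.0003,-0.002],"delta_rot": [0,0,0]},
  {"gripper": 1,"linear": [-0.0007,-0.0003,-0.002],"delta_rot": [0,0,0]},
])

```text
clock: 8.75
position: [0.522, 0.1385, 0.0618]
ee_rot: [0.002, 0.429, 0.903, 0.001]
contact_force: [-7.5, -1.6, 29.7]
width: 0.0572
gripper_force: 89.2
```

Run:
```python
from h import *
S=snap('side','s3'); print(get_state()['position'],get_state()['contact_force'])
cv2.imwrite('pics/c4.png',cv2.resize(S['pixels'][130:230,200:320],(0,0),fx=6,fy=6,interpolation=cv2.INTER_CUBIC))
```

```text
[0.52200486 0.13846739 0.06177951] [-7.40545444 -1.50777755 29.39927503]
```

View pics/c4.png

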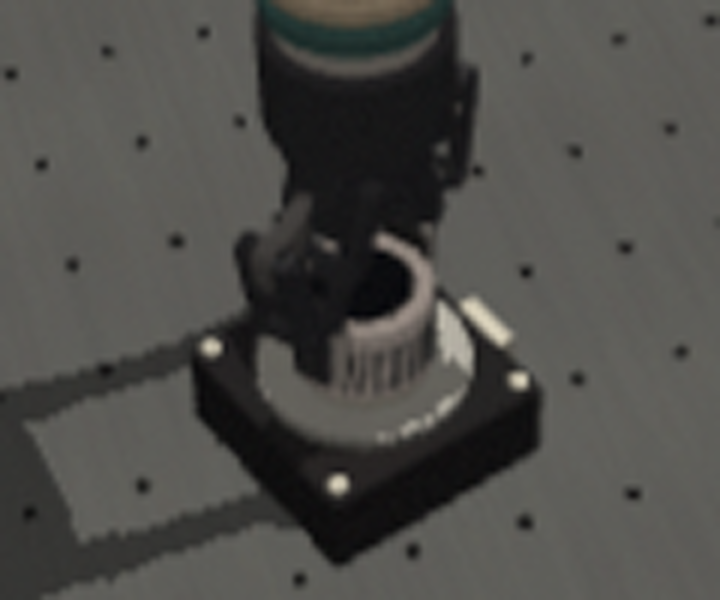

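The cell is down near the flange (its rim at about (385,395) in the crop) and upright. It sits 19.4 mm below the pin contact against a hard stop, since the force rose with no further travel, so it is home. Handing in.

```bash
python3 -c "
from h import *
print(sign_off())"
```

```text
the job is handed in; nothing more can be done
None
```

The large filter cell is on the spigot with its keyways over the pins, pressed to a hard stop at about 29 N and still gripped; I handed the job in at about 9 s of the 54 s, and the judge's verdict was not shown.

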